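# Clamp a printing block in the cam jig

### The job

Slide the lino printing block along the channel of the wooden jig until its end sits fully home against the end stop; then push (do not grip) the red cam handle clockwise, seen from above, through its quarter turn, past centre until it meets its end stop, and lean on it there for a moment with about 15 N, so that the block stays clamped. Be gentle: never push the handle with more than 30 N or the block with more than 40 N, do not start clamping before the block is home, leave the paint bottle, the ink jar and the pot where they are, and finish clear of everything.

Things in the scene. Friction and masses are not known exactly. Their poses are not given: they have to be found in the camera images.
- jig: wooden clamping jig fixed to the table, board 235 x 180 x 15 mm. Origin on its underside (table level); x runs along the block's channel to the end stop, y towards the sprung jaw, z up. Board spans x -160 to 75, y -100 to 80, top at z 15. The channel runs along y = 0, open at its -x end; on its -y side a dark guide rail (x -130 to -45, y -45.5 to -33.5, top z 27) and the cam.
- end_stop (a point): middle of the top edge of the dark wooden end stop's face, at x 50, y 0, z 33 in the jig's frame; the face looks to the jig's -x. The block is home when its end touches this face.
- pivot (a point): where the handle's vertical pivot axis meets the top of the jig's board: x 0, y -57.5, z 15 in the jig's frame. Seen from here the channel is towards the jig's +y.
- block: loose lino printing block, brown wood with a dark teal carved top, 100 (x, along the channel) x 60 (y) x 25 mm high, 0.1 to 0.2 kg, lying in the channel 35 to 75 mm short of the end stop. Origin at the centre of its underside (15 mm above the table). When home its origin is at x = 0 in the jig's frame. Push it on its -x end.
- jaw (a joint): spring travel (m) of the aluminium jaw along the channel's +y side (jig x -120 to 40, face at y 31.5 when relaxed, top z 32; dark backing strip behind it to y 74, top z 37). 0 relaxed, grows as the cam squeezes the block against it: 0.003 with the cam highest, 0.002 to 0.003 when clamped. 6 N per mm.
- lever: red handle over a steel eccentric cam (disc 44 mm wide, 10 mm off centre), turning on the pivot; origin at point pivot, its -y axis points along the arm to the knob. Arm 16 mm wide, 49 to 59 mm above the table. Open: arm towards the jig's -y, within 0.5 rad. Closing is clockwise from above: to the jig's -x (cam highest, centre), then 0.05 to 0.30 rad on to a hard end stop, to be felt.
- lever_knob (a point): centre of the upright red knob at the handle's end: cylinder 18 mm wide, 45 mm tall (59 to 104 mm above the table); this point is 85 mm above the table, 90 mm from the pivot axis. Push its side with closed fingers. It takes 1 to 8 N to turn the handle, rising as the cam bites, and more only at the end stop; the handle stays where it is left.
- paint: loose red paint bottle, 52 mm diameter, 130 mm tall, standing beside the jig; origin under its centre. Leave alone.
- inkjar: loose blue ink jar, 60 mm diameter, 65 mm tall; origin under its centre. Leave alone.
- pot: loose dark stoneware pot, 72 mm diameter, 50 mm tall; origin under its centre. Leave alone.
Mind the look-alikes: they are no part of the job. There is more than one size of the block; the job needs the middle-sized.

How it is judged:
By the outcome, as a careful person would: the job done as asked, in the order asked, and still so for the second after the job is handed in, with the robot touching nothing.
It also fails if it takes over 72 s, if anything falls off the work surface, if the arm or the gripper's body presses on something with over 40 N, if the wrist force passes 120 N, or if a joint passes its speed limit or range.

### The arm

A 6-joint arm with a two-finger parallel gripper is mounted at the origin on the work surface. World frame = base frame: x ahead of the robot, y to its left, z up, the work surface at z = 0. Lengths are in m, angles in rad, forces in N, time in s.
With the tool pointing down it reaches from about 0.35 to 0.925 m from the base axis. Payload 6.4 kg.
Tool frame: the origin (TCP) lies between the finger pads; the fingertips stand 11 mm ahead of it and the grasp point (between the pads) lies 8 mm behind it; z points along the fingers, y is the line along which they close (so a half turn about z gives the same grasp; the last joint's range is limited). The gripper opens to 94 mm and grips with 3 to 60 N. Pads are 16 mm wide; open, the fingers measure 119 mm over their backs; the gripper's body (75 mm by 177 mm) begins 78 mm behind the grasp point.
Start: joints at [1.034, 0.245, 1.558, -0, 1.339, -0.174], TCP at [0.231, 0.608, 0.216] pointing down, gripper open.
Joint ranges: [-3.13, 3.13], [-1.02, 2.26], [0.13, 2.54], [-0.95, 4.09], [0.21, 2.88], [-2.74, 2.74]. Speed limits (rad/s): [2.57, 2.57, 3.14, 3.14, 3.14, 3.14].

### API

Orientations are given as a unit quaternion [x, y, z, w].
In Python, from station import status, optics, order, spotter gives the robot as it stands.
- The arm moves only by the tool apply_moves, never from a script. Its argument "moves" is a list of rows, each a list of 4 numbers: the shift along the world's x, y, z in mm, then the turn about the world's z in degrees. A call has 1 to 12 rows; each row shifts and turns the commanded pose from where the row before left it; what a row does not reach is not made up. A row lasts 1/12 s, in which the tool goes at most 41.7 mm and 7.16 degrees, less where a joint would pass 70% of its speed; a pose out of reach is approached as far as the arm can. A call is refused whole if a number of a shift passes 41.7 or a number of a turn 7.16, either way. A call with a gripper value outside its range is refused whole. "gripper" is the closure, from 0 (fully open) to 1 (shut), set as the call begins (left out, the last holds). The fingers move at their own pace and stop on an object; the grip force is fixed at half the most. Time passes only in rows, so rows that do not move let the fingers close. It gives the time, the measured TCP pose, the force, the opening and the grip force at its end, in the units of the state.
- status.sense(): the state, without advancing time (a new reading comes with each control period).
- optics.camera(name): name is "scene" or "top"; returns (picture, depth): 400x640x3 uint8, blue, green, red; 400x640 float32, m along the optical axis (not along the pixel's ray), 0 where there is no reading.
- optics.camera_info(name): a dict with "fx", "fy", "cx", "cy" (pixels), "origin" and "attitude" of the camera in the world. Camera axes: x right, y down, z forward; pixel columns grow to the right and rows downward; lengths in m; the calibration is good to about 2 mm. A picture is of the moment at which its call begins. camera_info takes no time and is no camera call.
- order.finish_job(): hands the job in; it is judged then, once.
Trained networks look in the newest picture that a camera, given by its name, has taken for a name from the list of things; names that differ only in an ending like _2 or _b are one class to them, and where a whole thing is asked for, a point or a joint stands for the part that bears it (a point fixed in the world has none). Each returns a list of dicts, best first, with "conf" (0 to 1); they miss things now and then, are a little off and sometimes report something else, mostly with a low value. They report only what shows in the picture. A call takes as long as a camera call. They do not tell look-alikes from the thing itself.
- spotter.boxes_of(name, camera): "uv" ([column, row] in pixels, amid what is visible of it).
- spotter.spot_point(name, camera): "uv" ([column, row] in pixels: a listed point, or the origin of a listed thing).
The state is a dict: "time": time; "qpos": joint angles; "qvel": joint speeds; "joint_efforts": joint torques, N m; "position": TCP position; "tool_rot": TCP orientation; "wrist_force": force on the tool from outside, world axes, zero at the start; "wrist_torque": the same for the moment, N m; "gripper_width": opening from 0.0 (shut) to 1.0 (fully open); "grip_force": force on a finger pad.
Only numpy, scipy, OpenCV 4.12 (cv2) and the standard library are available. Lean on these libraries where they do the work, as an engineer would, in place of code of your own. Each camera call takes 0.05 s, during which the arm holds its last target. There are 200 camera calls.

## Working session

There is one attempt and no reset: what is moved stays moved. The work goes in short steps, Python scripts to look and compute and a tool call to move; the robot and the scene stay as the last step left them, time stands still between calls to the robot, and variables do not carry over. Pictures are saved under pics/ and viewed, at most 10 in all, crops included, and the job is handed in when it is done.

Besides the shell and the picture viewer there is one more tool, called after ">>>" in YAML: its name, and indented under it one key for each argument. apply_moves: Moves the arm, as the interface text tells. Its arguments: {"type":"object","properties":{"moves":{"type":"array","items":{"type":"array","items":{"type":"number"}}},"gripper":{"type":"number"}},"required":["moves"]}

```bash
mkdir -p pics
cat > h.py <<'E'
import numpy as np, cv2
from scipy.spatial.transform import Rotation as R
from station import status, optics, order, spotter
def cam(n):
    p,d=optics.camera(n); i=optics.camera_info(n); return p,d,i
def rot(i):
    a=np.array(i["attitude"],float)
    return a if a.shape==(3,3) else R.from_quat(a).as_matrix()
def world(i,uv,depth=None,z=None):
    r=np.array([(uv[0]-i["cx"])/i["fx"],(uv[1]-i["cy"])/i["fy"],1.]); o=np.array(i["origin"]); w=rot(i)@r
    return o+w*(depth if z is None else (z-o[2])/w[2])
def pix(i,P):
    c=(np.array(P)-i["origin"])@rot(i); return np.array([i["fx"]*c[0]/c[2]+i["cx"],i["fy"]*c[1]/c[2]+i["cy"]])
E
python3 - <<'E'
from h import *
np.set_printoptions(precision=3,suppress=True)
for n in("scene","top"):
    p,d,i=cam(n); cv2.imwrite(f"pics/{n}0.png",p); np.save(f"{n}_d.npy",d); print(n,i)
Z={"end_stop":.033,"pivot":.015,"block":.015,"lever_knob":.085,"jig":0,"paint":0,"inkjar":0,"pot":0,"lever":.015}
for n in("top","scene"):
    i=optics.camera_info(n)
    for k,z in Z.items():
        for r in spotter.spot_point(k,n)[:4]: print(n,k,round(r["conf"],2),np.array(r["uv"]),world(i,r["uv"],z=z))
print(status.sense())
E
```

```text
scene {'fx': 370.2922816103917, 'fy': 370.2922816103917, 'cx': 320.22720989050856, 'cy': 204.06427630532616, 'origin': array([ 1.173, -0.24 ,  0.579]), 'attitude': array([ 0.767,  0.45 , -0.242, -0.389])}
top {'fx': 431.600237253572, 'fy': 431.600237253572, 'cx': 326.2935809043744, 'cy': 194.73804233874597, 'origin': array([0.387, 0.081, 1.006]), 'attitude': array([-0.69 ,  0.715, -0.081,  0.074])}
top end_stop 0.55 [337.2 176.5] [0.648 0.041 0.033]
top end_stop 0.45 [406.  170.8] [ 0.656 -0.121  0.033]
top pivot 0.66 [362.8 193.3] [ 0.61  -0.019  0.015]
top block 0.96 [415.9 304.3] [ 0.352 -0.123  0.015]
top block 0.6 [362.4 114.4] [ 0.808 -0.029  0.015]
top block 0.59 [347.7 223.3] [0.54  0.02  0.015]
top lever_knob 0.74 [404.8 171.5] [ 0.64  -0.107  0.085]
top jig 0.59 [342.5 197.7] [0.604 0.029 0.   ]
top paint 0.91 [268.2 199.8] [0.605 0.206 0.   ]
top inkjar 0.89 [443.2 200.1] [ 0.59  -0.211  0.   ]
top lever 0.92 [366.  192.1] [ 0.612 -0.026  0.015]
scene end_stop 0.89 [324.  249.5] [0.649 0.041 0.033]
scene pivot 0.79 [287.9 254.3] [ 0.606 -0.026  0.015]
scene block 0.85 [335
[... 276 characters left out ...]
[0.601 0.206 0.   ]
scene paint 0.46 [296.3 233.3] [0.534 0.028 0.   ]
scene inkjar 0.62 [208.2 284.8] [ 0.592 -0.203  0.   ]
scene pot 0.95 [335.  199.6] [0.458 0.182 0.   ]
scene lever 0.83 [290.  256.9] [ 0.616 -0.025  0.015]
{'time': 1.0, 'qpos': array([ 1.034,  0.245,  1.558, -0.   ,  1.339, -0.174]), 'qvel': array([-0.001, -0.001,  0.003,  0.001, -0.001,  0.001]), 'joint_efforts': array([ -0.   , -41.583, -31.489,   0.069,   0.029,  -0.   ]), 'position': array([0.231, 0.608, 0.216]), 'tool_rot': array([ 0.18 ,  0.984, -0.   ,  0.   ]), 'wrist_force': array([-0.223, -0.689, -0.936]), 'wrist_torque': array([-0.005,  0.031,  0.028]), 'grip_force': 0.0, 'gripper_width': 1.0010473221013247}
```

View pics/top0.png

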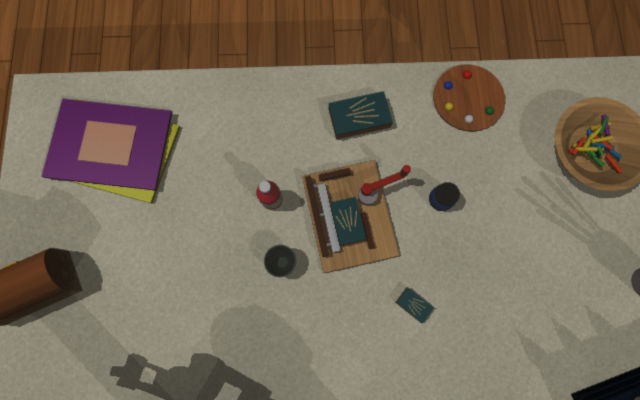

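View pics/scene0.png

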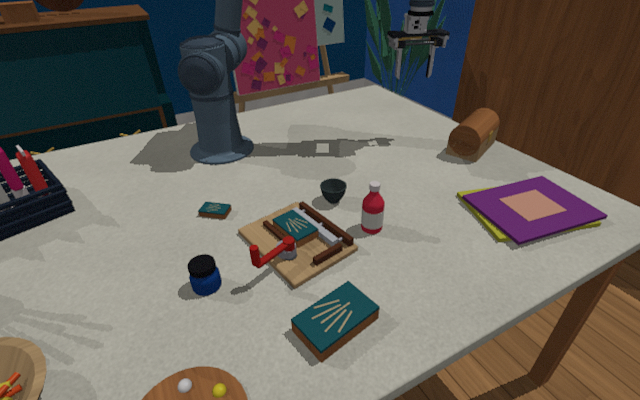

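The top view shows the jig with corners about (305,177), (376,161), (400,255) and (325,272). The block is in its channel at (347,222), with the end stop at (336,175), the pivot at (366,193) and the knob at (405,171). The small block at (415,304) and the big one at (361,115) are look-alikes. The scene view agrees. Next I'll fit the jig's pose and check it with an overlay.

```bash
cat > fit.py <<'E'
from h import *
np.set_printoptions(precision=4,suppress=True)
p=cv2.imread("pics/top0.png"); i=optics.camera_info("top"); s=optics.camera_info("scene")
C=[(-.160,.080,.015),(.075,.080,.015),(.075,-.1,.015),(-.16,-.1,.015)]
px=np.float32([(325,272),(305,177),(376,161),(400,255)]).reshape(-1,1,2)
g=cv2.cvtColor(p,cv2.COLOR_BGR2GRAY)
px=cv2.cornerSubPix(g,px,(4,4),(-1,-1),(3,50,.01)).reshape(-1,2); print(px)
obs=[(i,a,b) for a,b in zip(C,px)]
obs+=[(i,(.05,0,.033),(337.2,176.5)),(s,(.05,0,.033),(324,249.5)),(i,(0,-.0575,.015),(364.4,192.7)),(s,(0,-.0575,.015),(289,255.6))]
from scipy.optimize import least_squares
def T(q,P): c,n=np.cos(q[2]),np.sin(q[2]); return np.array([q[0]+c*P[0]-n*P[1],q[1]+n*P[0]+c*P[1],P[2]])
f=lambda q:np.concatenate([pix(k,T(q,P))-uv for k,P,uv in obs])
r=least_squares(f,[.6,.03,.2],loss="soft_l1"); q=r.x; print("jig",q,np.degrees(q[2])); print(f(q).reshape(-1,2))
np.save("jig.npy",q)
def inv(P): c,n=np.cos(q[2]),np.sin(q[2]); d=np.array(P[:2])-q[:2]; return np.array([c*d[0]+n*d[1],-n*d[0]+c*d[1]])
b=[world(i,(347.7,223.3),z=.015),world(s,(294.3,233.8),z=.015)]; k=[world(i,(404.8,171.5),z=.085),world(s,(254.7,254),z=.085)]
for P in b: print("block jig",inv(P))
for P in k: v=inv(P)-[0,-.0575]; print("knob jig",inv(P),np.hypot(*v),np.degrees(np.arctan2(v[1],v[0])))
bx=np.mean([inv(P)[0] for P in b])
for n,I,(x,y,w,h) in(("top",i,(270,140,160,150)),("scene",s,(190,180,200,130))):
    im=cv2.imread(f"pics/{n}0.png")[y:y+h,x:x+w]; im=cv2.resize(im,None,fx=4,fy=4,interpolation=cv2.INTER_CUBIC)
    dr=lambda L,col:cv2.polylines(im,[np.int32([(pix(I,T(q,P))-[x,y]+.5)*4 for P in L])],True,col,1)
    dr(C,(0,255,0)); dr([(.05,-.03,.033),(.05,.03,.033)],(255,0,255)); dr([(-.13,-.0335,.027),(-.045,-.0335,.027)],(255,255,0)); dr([(-.12,.0315,.032),(.04,.0315,.032)],(255,255,0))
    dr([(bx+a,c,.04) for a,c in((-.05,-.03),(.05,-.03),(.05,.03),(-.05,.03))],(0,255,255))
    cv2.imwrite(f"pics/ov_{n}.png",im)
E
python3 fit.py
```

```text
[[322.8012 272.649 ]
 [303.6031 175.5773]
 [376.5842 161.1848]
 [400.5881 255.6726]]
jig [0.5997 0.0311 0.1785] 10.224448330539662
[[ 0.2541  0.4585]
 [-1.4807 -0.5515]
 [-0.939  -1.5088]
 [-0.4852  0.3734]
 [ 0.2913 -0.4057]
 [-0.6562  0.1278]
 [ 1.298   0.4273]
 [-0.1401 -0.3002]]
block jig [-0.061  0.   ]
block jig [-0.052  -0.0057]
knob jig [ 0.0153 -0.1435] 0.08734429725710449 -79.89674122694181
knob jig [ 0.0184 -0.145 ] 0.08938634950706635 -78.14782101628946
```

View pics/ov_top.png

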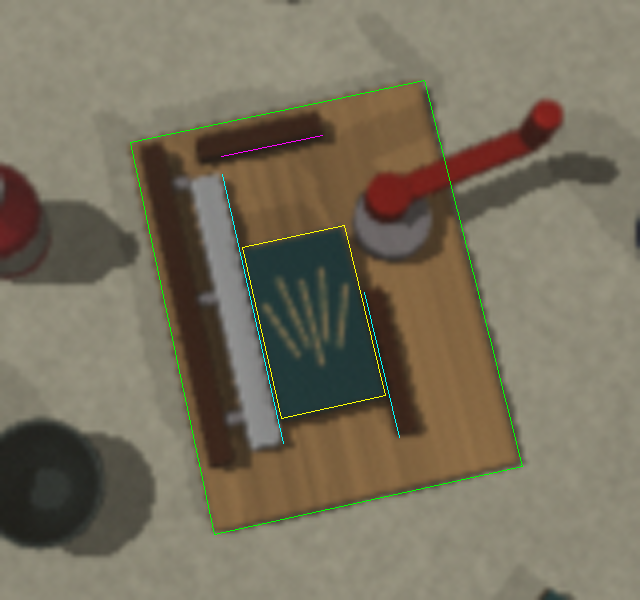

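The overlay matches the jig, the channel and the block, which sits at jig x of about -0.058 with the jig at a yaw of 10.2°. Next I'll move to the channel's open end with the fingers closed and tool y along jig y.

>>> apply_moves:
  moves:
    - [11.3,-30,0,1.55]
    - [11.3,-30,0,1.55]
    - [11.3,-30,0,1.55]
    - [11.3,-30,0,1.55]
    - [11.3,-30,0,1.55]
    - [11.3,-30,0,1.55]
    - [11.3,-30,0,1.55]
    - [11.3,-30,0,1.55]
    - [11.3,-30,0,1.55]
    - [11.3,-30,0,1.55]
    - [11.3,-30,0,1.55]
    - [11.3,-30,0,1.55]
  gripper: 1

```text
time: 2.0
position: [0.3666, 0.2463, 0.2167]
tool_rot: [0.018, 1.0, 0.0, 0.0]
wrist_force: [-0.0, 0.1, 0.5]
gripper_width: 0.185
grip_force: 0.0
```

>>> apply_moves:
  moves:
    - [11.3,-30,0,1.55]
    - [11.3,-30,0,1.55]
    - [11.3,-30,0,1.55]
    - [11.3,-30,0,1.55]
    - [11.3,-30,0,1.55]
    - [11.3,-30,0,1.55]
    - [11.3,-30,0,1.55]
    - [11.3,-30,0,1.55]
    - [0,0,-20,0]
    - [0,0,-20,0]
    - [0,0,-20,0]
    - [0,0,0,0]

```text
time: 3.0
position: [0.4541, 0.008, 0.1527]
tool_rot: [-0.089, 0.996, 0.001, -0.003]
wrist_force: [-0.9, 0.6, 0.2]
gripper_width: 0.003
grip_force: 0.0
```

>>> apply_moves:
  moves:
    - [0,-2,-20,0]
    - [0,0,-20,0]
    - [0,0,-20,0]
    - [0,0,-20,0]
    - [0,0,-20,0]
    - [0,0,-12,0]
    - [0,0,-4,0]
    - [0,0,0,0]
    - [0,0,0,0]
    - [0,0,0,0]

```text
time: 3.83
position: [0.4579, 0.0055, 0.0419]
tool_rot: [-0.089, 0.996, -0.0, 0.001]
wrist_force: [0.9, -0.7, -0.6]
gripper_width: 0.004
grip_force: 0.0
```

Run:
```python
from h import *
q=np.load("jig.npy"); c,n=np.cos(q[2]),np.sin(q[2]); s=status.sense(); d=s["position"][:2]-q[:2]
print(s["position"],s["wrist_force"],s["qpos"],"jig",c*d[0]+n*d[1],-n*d[0]+c*d[1])
x,y,w,h=230,170,150,110
p,_,_=cam("scene"); cv2.imwrite("pics/s1.png",cv2.resize(p[y:y+h,x:x+w],None,fx=5,fy=5,interpolation=cv2.INTER_CUBIC))
```

```text
[0.45786131 0.0054861  0.04187865] [ 0.92547087 -0.74566996 -0.56147909] [-2.36457640e-01  3.95227801e-02  2.14583978e+00 -3.56428222e-05
  9.53641387e-01 -1.98568192e+00] jig -0.1440804213173543 -1.3904293358707465e-05
```

View pics/s1.png

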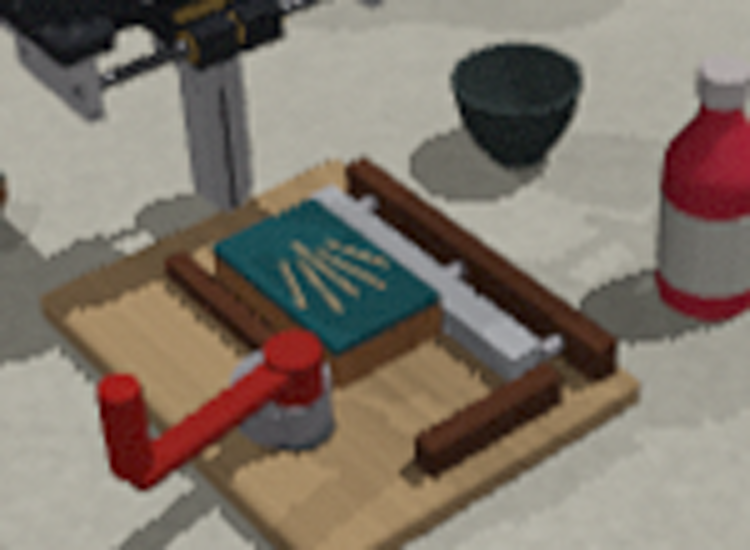

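The picture shows the closed fingers behind the block's -x end (around crop px (215,200)), in line with the channel. They are still a little high, so I'll lower them and push along jig x.

>>> apply_moves:
  moves:
    - [0,0,-5,0]
    - [0,0,-3,0]
    - [4.92,0.89,0,0]
    - [4.92,0.89,0,0]
    - [4.92,0.89,0,0]
    - [4.92,0.89,0,0]
    - [4.92,0.89,0,0]
    - [3,0.54,0,0]
    - [3,0.54,0,0]
    - [3,0.54,0,0]
    - [3,0.54,0,0]

```text
time: 4.8
position: [0.4933, 0.0124, 0.0323]
tool_rot: [-0.089, 0.996, 0.0, -0.0]
wrist_force: [-0.7, -0.5, -0.4]
gripper_width: 0.006
grip_force: 0.6
```

>>> apply_moves:
  moves:
    - [3,0.54,0,0]
    - [3,0.54,0,0]
    - [3,0.54,0,0]
    - [3,0.54,0,0]
    - [3,0.54,0,0]
    - [3,0.54,0,0]
    - [3,0.54,0,0]
    - [3,0.54,0,0]
    - [3,0.54,0,0]

```text
time: 5.55
position: [0.5206, 0.0172, 0.0324]
tool_rot: [-0.089, 0.996, -0.0, -0.0]
wrist_force: [-0.9, 0.4, -0.6]
gripper_width: 0.005
grip_force: 0.4
```

>>> apply_moves:
  moves:
    - [2,0.36,0,0]
    - [2,0.36,0,0]
    - [2,0.36,0,0]
    - [2,0.36,0,0]
    - [2,0.36,0,0]
    - [2,0.36,0,0]
    - [2,0.36,0,0]
    - [1,0.18,0,0]

```text
time: 6.22
position: [0.5356, 0.0199, 0.0325]
tool_rot: [-0.089, 0.996, -0.0, 0.0]
wrist_force: [-3.9, 0.0, 2.0]
gripper_width: 0.003
grip_force: 1.6
```

>>> apply_moves:
  moves:
    - [1,0.18,0,0]
    - [1,0.18,0,0]
    - [1,0.18,0,0]
    - [0,0,0,0]

```text
time: 6.55
position: [0.5386, 0.0204, 0.0325]
tool_rot: [-0.089, 0.996, -0.0, 0.0]
wrist_force: [-1.4, -0.0, 1.3]
gripper_width: 0.006
grip_force: 0.8
```

>>> apply_moves:
  moves:
    - [1,0.18,0,0]
    - [1,0.18,0,0]
    - [0,0,0,0]

```text
time: 6.8
position: [0.5406, 0.0208, 0.0324]
tool_rot: [-0.089, 0.996, 0.0, 0.0]
wrist_force: [-2.2, -0.5, 0.7]
gripper_width: 0.006
grip_force: 0.6
```

Run:
```python
from h import *
q=np.load("jig.npy"); c,n=np.cos(q[2]),np.sin(q[2]); s=status.sense(); d=s["position"][:2]-q[:2]
print(s["position"],s["wrist_force"],"jig",c*d[0]+n*d[1],-n*d[0]+c*d[1])
x,y,w,h=240,190,120,90
p,_,_=cam("scene"); cv2.imwrite("pics/s2.png",cv2.resize(p[y:y+h,x:x+w],None,fx=6,fy=6,interpolation=cv2.INTER_CUBIC))
```

```text
[0.54060442 0.02082528 0.03242688] [-2.24753677 -0.48287103  0.71827712] jig -0.05992849996318518 0.00039439157039837004
```

View pics/s2.png

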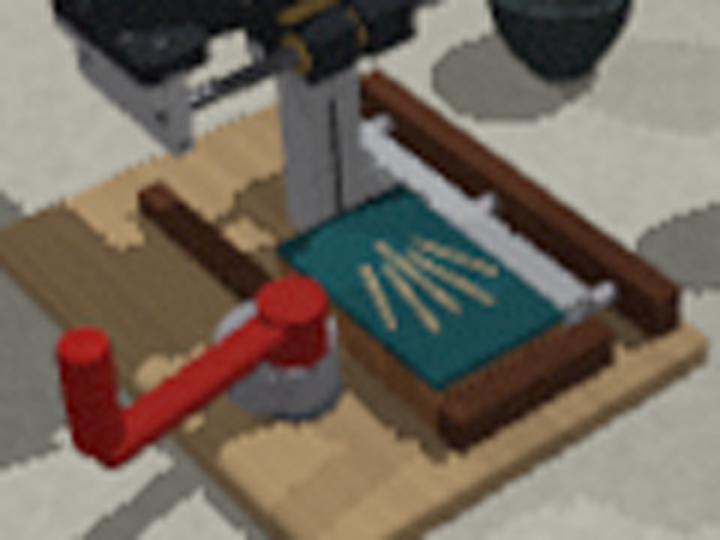

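The block's far end is almost at the stop (crop px about (500,375)). I'll continue in small steps until I feel it touch.

>>> apply_moves:
  moves:
    - [1,0.18,0,0]
    - [0,0,0,0]

```text
time: 7.02
position: [0.541, 0.0209, 0.0324]
tool_rot: [-0.089, 0.996, -0.0, -0.001]
wrist_force: [-4.1, -0.1, 2.8]
gripper_width: 0.011
grip_force: 2.1
```

>>> apply_moves:
  moves:
    - [1,0.18,0,0]
    - [0,0,0,0]

```text
time: 7.18
position: [0.541, 0.0209, 0.0324]
tool_rot: [-0.089, 0.996, -0.0, -0.002]
wrist_force: [-8.3, -2.6, 7.6]
gripper_width: 0.008
grip_force: 4.2
```

>>> apply_moves:
  moves:
    - [0.5,0.09,0,0]
    - [0,0,0,0]

```text
time: 7.35
position: [0.541, 0.0209, 0.0324]
tool_rot: [-0.089, 0.996, -0.0, -0.003]
wrist_force: [-9.3, -2.8, 8.3]
gripper_width: 0.008
grip_force: 5.1
```

The block is home: it stopped advancing while the force rose to about 10 N. I'll retreat, rise and cross to the +x side of the knob, and compute the sweep along the way.

>>> apply_moves:
  moves:
    - [-3,-0.5,0,0]
    - [-5,-0.9,0,0]
    - [-4,-0.7,0,0]
    - [0,0,20,0]
    - [0,0,25,0]
    - [0,0,30,0]
    - [0,0,30,0]
    - [0,0,0,0]

```text
time: 8.02
position: [0.5349, 0.0185, 0.1441]
tool_rot: [-0.089, 0.996, -0.002, 0.006]
wrist_force: [1.1, -0.2, 0.9]
gripper_width: 0.004
grip_force: 0.0
```

>>> apply_moves:
  moves:
    - [16,-14,0,1.2]
    - [16,-14,0,1.2]
    - [16,-14,0,1.2]
    - [16,-14,0,1.2]
    - [16,-14,0,1.2]
    - [16,-14,0,1.2]
    - [16,-14,0,1.2]
    - [16,-14,0,1.2]
    - [16,-14,0,1.2]
    - [0,0,0,0]
    - [0,0,0,0]

```text
time: 8.93
position: [0.6747, -0.1073, 0.1365]
tool_rot: [-0.182, 0.983, 0.0, -0.0]
wrist_force: [0.3, 0.3, 0.3]
gripper_width: 0.004
grip_force: 0.0
```

```bash
cat > m.py <<'E'
from h import *
np.set_printoptions(precision=2,suppress=True)
q=np.load("jig.npy"); yaw=np.degrees(q[2]); c,n=np.cos(q[2]),np.sin(q[2])
piv=q[:2]+np.array([n*.0575,-c*.0575])
def tcp(t,gap=0):  # handle angle t deg in jig frame
    a=np.radians(t+yaw); return 1e3*(piv+.09*np.array([np.cos(a),np.sin(a)])-(.017+gap)*np.array([np.sin(a),-np.cos(a)]))
def here():
    s=status.sense(); r=R.from_quat(s["tool_rot"]).as_matrix(); ty=np.degrees(np.arctan2(r[1,1],r[0,1]))%180
    print("t",s["time"],"pos",s["position"]*1e3,"tooly",ty-yaw-90,"F",s["wrist_force"],"q",s["qpos"]); return s["position"]*1e3
E
python3 - <<'E'
from m import *
P=here(); cam("top")
i=optics.camera_info("top"); 
for r in spotter.spot_point("lever_knob","top")[:2]: w=world(i,r["uv"],z=.085); d=w[:2]-piv; print(r["conf"],r["uv"],w,np.hypot(*d),np.degrees(np.arctan2(d[1],d[0]))-yaw)
cam("scene"); i=optics.camera_info("scene")
for r in spotter.spot_point("lever_knob","scene")[:2]: w=world(i,r["uv"],z=.085); d=w[:2]-piv; print(r["conf"],r["uv"],w,np.hypot(*d),np.degrees(np.arctan2(d[1],d[0]))-yaw)
print("pre",tcp(-79,.018),tcp(-79,.018)-P[:2])
for t in range(-79,-200,-3): print(t,tcp(t),tcp(t-3)-tcp(t))
E
```

```text
t 8.9333 pos [ 674.72 -107.26  136.5 ] tooly 10.713365252696207 F [0.3  0.25 0.31] q [-0.32  0.39  1.52  0.    1.22 -2.26]
pre [675.07 -96.74] [ 0.35 10.53]
-79 [ 658.29 -103.25] [-4.14 -2.43]
-82 [ 654.15 -105.68] [-4.26 -2.21]
-85 [ 649.9  -107.89] [-4.37 -1.98]
-88 [ 645.53 -109.87] [-4.46 -1.75]
-91 [ 641.07 -111.62] [-4.55 -1.52]
-94 [ 636.52 -113.14] [-4.62 -1.28]
-97 [ 631.89 -114.41] [-4.68 -1.03]
-100 [ 627.21 -115.44] [-4.73 -0.78]
-103 [ 622.48 -116.23] [-4.77 -0.54]
-106 [ 617.71 -116.77] [-4.79 -0.29]
-109 [ 612.93 -117.05] [-4.8  -0.04]
-112 [ 608.13 -117.09] [-4.79  0.22]
-115 [ 603.34 -116.87] [-4.77  0.47]
-118 [ 598.57 -116.41] [-4.74  0.72]
-121 [ 593.83 -115.69] [-4.7   0.96]
-124 [ 589.13 -114.73] [-4.64  1.21]
-127 [ 584.49 -113.52] [-4.57  1.45]
-130 [ 579.92 -112.07] [-4.49  1.69]
-133 [ 575.43 -110.39] [-4.39  1.92]
-136 [ 571.04 -108.47] [-4.29  2.15]
-139 [ 566.75 -106.32] [-4.17  2.37]
-142 [ 562.58 -103.96] [-4.04  2.58]
-145 [ 558.54 -101.37] [-3.9   2.79]
-148 [554.64 -98.58] [-3.75  2.99]
-151 [550.89 -95.59] [-3.59  3.18]
-154 [547.3  -92.41] [-3.42  3.37]
-157 [543.88 -89.05] [-3.23  3.54]
-160 [540.65 -85.51] [-3.04  3.7 ]
-163 [537.6 -81.8] [-2.85  3.86]
-166 [534.76 -77.94] [-2.64  4.  ]
-169 [532.12 -73.94] [-2.43  4.14]
-172 [529.69 -69.81] [-2.21  4.26]
-175 [527.48 -65.55] [-1.98  4.37]
-178 [525.5  -61.18] [-1.75  4.46]
-181 [523.75 -56.72] [-1.52  4.55]
-184 [522.23 -52.17] [-1.28  4.62]
-187 [520.96 -47.55] [-1.03  4.68]
-190 [519.93 -42.86] [-0.78  4.73]
-193 [519.14 -38.13] [-0.54  4.77]
-196 [518.6  -33.37] [-0.29  4.79]
-199 [518.32 -28.58] [-0.04  4.8 ]
```

>>> apply_moves:
  moves:
    - [0,5,0,0]
    - [0,5.5,-15,0]
    - [0,0,-20,0]
    - [0,0,-15,0]
    - [0,0,-5,0]
    - [0,0,0,0]
    - [-5,-2,0,0]
    - [-5,-2,0,0]
    - [-4,-1.5,0,0]
    - [0,0,0,0]

```text
time: 9.97
position: [0.6605, -0.1025, 0.0834]
tool_rot: [-0.182, 0.983, -0.0, 0.0]
wrist_force: [0.1, -0.5, 0.8]
gripper_width: 0.004
grip_force: 0.0
```

Run:
```python
from m import *
P=here(); print(P[:2]-tcp(-79))
x,y,w,h=215,165,130,100
p,_,_=cam("scene"); cv2.imwrite("pics/s3.png",cv2.resize(p[y:y+h,x:x+w],None,fx=6,fy=6,interpolation=cv2.INTER_CUBIC))
```

```text
t 9.9667 pos [ 660.51 -102.48   83.42] tooly 10.74994869196162 F [ 0.08 -0.5   0.79] q [-0.32  0.42  1.59 -0.    1.13 -2.26]
[2.22 0.77]
```

View pics/s3.png

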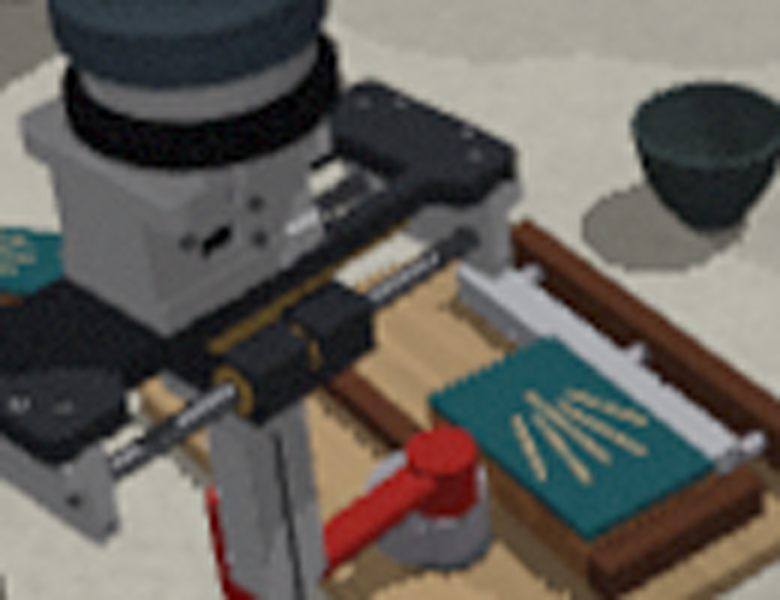

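The fingers stand just in front of the knob on its +x side (crop px (265,500)), and the block is still against the stop. I'll start the sweep.

>>> apply_moves:
  moves:
    - [-2.2,-0.8,0,0]
    - [-4.1,-2.4,0,-3]
    - [-4.3,-2.2,0,-3]
    - [-4.4,-2.0,0,-3]
    - [-4.5,-1.8,0,-3]
    - [-4.6,-1.5,0,-3]
    - [-4.6,-1.3,0,-3]
    - [-4.7,-1.0,0,-3]
    - [-4.7,-0.8,0,-3]

```text
time: 10.77
position: [0.6233, -0.116, 0.0832]
tool_rot: [0.027, 1.0, -0.0, 0.001]
wrist_force: [0.5, -0.5, 0.4]
gripper_width: 0.008
grip_force: 0.7
```

Run:
```python
from m import *
P=here(); print(P[:2]-tcp(-103))
```

```text
t 10.7667 pos [ 623.29 -116.     83.23] tooly -13.36532566366752 F [ 0.5  -0.53  0.42] q [-0.36  0.35  1.68  0.    1.1  -1.88]
[0.81 0.23]
```

>>> apply_moves:
  moves:
    - [-4.8,-0.5,0,-3]
    - [-4.8,-0.3,0,-3]
    - [-4.8,0,0,-3]
    - [-4.8,0.2,0,-3]
    - [-4.8,0.5,0,-3]
    - [-4.7,0.7,0,-3]
    - [-4.7,1.0,0,-3]
    - [-4.6,1.2,0,-3]
    - [-4.6,1.5,0,-3]

```text
time: 11.52
position: [0.5809, -0.1121, 0.0833]
tool_rot: [0.26, 0.966, -0.0, 0.002]
wrist_force: [1.4, -1.8, 0.3]
gripper_width: 0.003
grip_force: 1.0
```

Run:
```python
from m import *
P=here(); print(P[:2]-tcp(-130))
p,_,_=cam("top"); x,y,w,h=300,140,150,120; cv2.imwrite("pics/t3.png",cv2.resize(p[y:y+h,x:x+w],None,fx=5,fy=5,interpolation=cv2.INTER_CUBIC))
```

```text
t 11.5167 pos [ 580.86 -112.07   83.31] tooly -40.363989580180544 F [ 1.42 -1.81  0.28] q [-0.38  0.26  1.8  -0.    1.08 -1.43]
[0.94 0.  ]
```

View pics/t3.png

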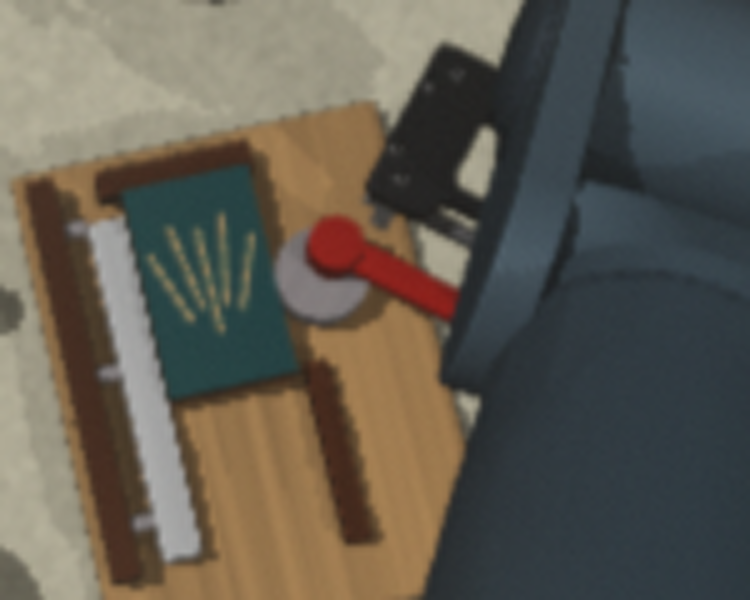

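The handle has turned (hub at crop px (335,245), arm pointing to the lower right) and the block is still flush with the stop. I'll carry on.

>>> apply_moves:
  moves:
    - [-4.5,1.7,0,-3]
    - [-4.4,1.9,0,-3]
    - [-4.3,2.1,0,-3]
    - [-4.2,2.4,0,-3]
    - [-4.0,2.6,0,-3]
    - [-3.9,2.8,0,-3]
    - [-3.8,3.0,0,-3]

```text
time: 12.15
position: [0.5526, -0.0968, 0.0834]
tool_rot: [0.431, 0.902, -0.001, 0.003]
wrist_force: [3.8, -6.2, -2.3]
gripper_width: 0.005
grip_force: 3.7
```

>>> apply_moves:
  moves:
    - [-3.6,3.2,0,-3]
    - [-3.4,3.4,0,-3]
    - [-3.2,3.5,0,-3]
    - [-3.0,3.7,0,-3]
    - [-2.9,3.9,0,-3]

```text
time: 12.57
position: [0.5363, -0.0802, 0.0835]
tool_rot: [0.545, 0.839, -0.002, 0.003]
wrist_force: [1.4, -10.7, -3.3]
gripper_width: 0.004
grip_force: 5.1
```

Run:
```python
from m import *
P=here(); print(P[:2]-tcp(-166))
```

```text
t 12.5667 pos [536.27 -80.15  83.46] tooly -76.2518713895212 F [  1.4  -10.69  -3.25] q [-0.36  0.16  1.93 -0.01  1.05 -0.77]
[ 1.51 -2.21]
```

>>> apply_moves:
  moves:
    - [-1.3,2.0,0,-1.5]
    - [-1.3,2.0,0,-1.5]
    - [-1.2,2.1,0,-1.5]
    - [-1.2,2.1,0,-1.5]
    - [-1.1,2.1,0,-1.5]
    - [-1.1,2.1,0,-1.5]

```text
time: 13.07
position: [0.5284, -0.0679, 0.0833]
tool_rot: [0.608, 0.794, -0.002, 0.003]
wrist_force: [0.3, -10.1, -1.1]
gripper_width: 0.006
grip_force: 5.3
```

>>> apply_moves:
  moves:
    - [-1.0,2.2,0,-1.5]
    - [-1.0,2.2,0,-1.5]
    - [-0.9,2.2,0,-1.5]

```text
time: 13.32
position: [0.5252, -0.0612, 0.0832]
tool_rot: [0.639, 0.769, -0.002, 0.002]
wrist_force: [-1.4, -11.9, 0.3]
gripper_width: 0.003
grip_force: 5.3
```

Run:
```python
from m import *
P=here(); print(P[:2]-tcp(-179.5))
```

```text
t 13.3167 pos [525.22 -61.25  83.19] tooly -89.65915712552777 F [ -1.35 -11.93   0.26] q [-0.33  0.13  1.96 -0.01  1.05 -0.51]
[ 0.63 -2.29]
```

>>> apply_moves:
  moves:
    - [-0.5,1.5,0,-1]
    - [-0.5,1.5,0,-1]
    - [-0.5,1.5,0,-1]

```text
time: 13.57
position: [0.5234, -0.0566, 0.0831]
tool_rot: [0.659, 0.752, -0.002, 0.002]
wrist_force: [-3.2, -10.2, 0.6]
gripper_width: 0.003
grip_force: 5.0
```

>>> apply_moves:
  moves:
    - [-0.4,1.5,0,-1]
    - [-0.4,1.5,0,-1]

```text
time: 13.73
position: [0.5223, -0.0534, 0.0831]
tool_rot: [0.672, 0.741, -0.002, 0.002]
wrist_force: [-3.1, -10.2, 0.9]
gripper_width: 0.003
grip_force: 4.7
```

>>> apply_moves:
  moves:
    - [-0.4,1.5,0,-1]
    - [0,0,0,0]

```text
time: 13.9
position: [0.5218, -0.0517, 0.0831]
tool_rot: [0.678, 0.735, -0.002, 0.002]
wrist_force: [-4.3, -9.2, 1.8]
gripper_width: 0.002
grip_force: 4.6
```

>>> apply_moves:
  moves:
    - [-0.4,1.6,0,-1]
    - [-0.3,1.6,0,-1]

```text
time: 14.07
position: [0.5214, -0.0503, 0.0834]
tool_rot: [0.69, 0.723, -0.004, 0.003]
wrist_force: [-4.3, -18.9, 2.1]
gripper_width: 0.007
grip_force: 9.1
```

>>> apply_moves:
  moves:
    - [-0.3,1.6,0,-1]
    - [-0.3,1.6,0,-1]

```text
time: 14.23
position: [0.521, -0.0488, 0.0837]
tool_rot: [0.703, 0.711, -0.005, 0.005]
wrist_force: [-4.3, -25.2, 2.0]
gripper_width: 0.001
grip_force: 12.2
```

>>> apply_moves:
  moves:
    - [-0.2,1.6,0,-1]
    - [0,0,0,0]

```text
time: 14.4
position: [0.5208, -0.048, 0.0839]
tool_rot: [0.709, 0.705, -0.005, 0.005]
wrist_force: [-5.5, -25.3, 1.8]
gripper_width: 0.005
grip_force: 12.6
```

The force jumped without the handle advancing much, so this is the end stop. I'll ease to about 15 N and hold.

>>> apply_moves:
  moves:
    - [0.3,-1.6,0,0]
    - [0,0,0,0]
    - [0,0,0,0]

```text
time: 14.65
position: [0.521, -0.0486, 0.0837]
tool_rot: [0.709, 0.705, -0.005, 0.004]
wrist_force: [-5.3, -22.4, 3.1]
gripper_width: 0.009
grip_force: 10.5
```

Run:
```python
from m import *
P=here(); print(P[:2]-tcp(-187), P[:2]-tcp(-184))
```

```text
t 14.65 pos [521.01 -48.63  83.75] tooly 79.48622110061487 F [ -5.33 -22.35   3.08] q [-0.3   0.12  1.97 -0.01  1.05 -0.29]
[ 0.05 -1.08] [-1.22  3.54]
```

>>> apply_moves:
  moves:
    - [0.5,-2.3,0,0]
    - [0,0,0,0]
    - [0,0,0,0]
    - [0,0,0,0]

```text
time: 14.98
position: [0.5212, -0.0494, 0.0836]
tool_rot: [0.709, 0.705, -0.004, 0.003]
wrist_force: [-5.6, -15.7, 4.6]
gripper_width: 0.004
grip_force: 8.0
```

>>> apply_moves:
  moves:
    - [0,0,0,0]
    - [0,0,0,0]
    - [0,0,0,0]
    - [0,0,0,0]
    - [0,0,0,0]
    - [0,0,0,0]

```text
time: 15.48
position: [0.5212, -0.0493, 0.0836]
tool_rot: [0.709, 0.705, -0.004, 0.003]
wrist_force: [-5.1, -15.3, 4.8]
gripper_width: 0.005
grip_force: 8.0
```

>>> apply_moves:
  moves:
    - [0,0,0,0]
    - [0,0,0,0]
    - [0,0,0,0]
    - [0,0,0,0]
    - [0,0,0,0]
    - [0,0,0,0]
    - [0.2,-3,0,0]
    - [0.3,-6,0,0]
    - [0,-8,0,0]
    - [0,-10,0,0]
    - [0,-5,0,0]
    - [0,0,0,0]

```text
time: 16.48
position: [0.522, -0.0781, 0.0825]
tool_rot: [0.71, 0.704, 0.0, 0.0]
wrist_force: [-0.3, 0.4, -0.2]
gripper_width: 0.007
grip_force: 0.0
```

>>> apply_moves:
  moves:
    - [0,0,20,0]
    - [0,0,30,0]
    - [0,0,30,0]
    - [0,0,30,0]
    - [-15,-20,20,0]
    - [-15,-30,0,0]
    - [-15,-35,0,0]
    - [-10,-35,0,0]
    - [0,-35,0,0]
    - [0,-35,0,0]
    - [0,-20,0,0]
    - [0,0,0,0]

```text
time: 17.48
position: [0.4665, -0.2903, 0.2124]
tool_rot: [0.711, 0.703, -0.0, 0.0]
wrist_force: [0.7, 0.4, -0.7]
gripper_width: 0.001
grip_force: 0.0
```

Run:
```python
from m import *
here()
p,_,i=cam("top"); x,y,w,h=255,140,160,150
for r in spotter.spot_point("lever_knob","top")[:2]: w_=world(i,r["uv"],z=.085); d=w_[:2]-piv; print(r["conf"],r["uv"],np.hypot(*d),np.degrees(np.arctan2(d[1],d[0]))-yaw)
cv2.imwrite("pics/t4.png",cv2.resize(p[y:y+h,x:x+w],None,fx=4,fy=4,interpolation=cv2.INTER_CUBIC))
p,_,i=cam("scene")
for r in spotter.spot_point("lever_knob","scene")[:2]: w_=world(i,r["uv"],z=.085); d=w_[:2]-piv; print(r["conf"],r["uv"],np.hypot(*d),np.degrees(np.arctan2(d[1],d[0]))-yaw)
for r in spotter.spot_point("block","scene")[:3]: w_=world(i,r["uv"],z=.015)[:2]-q[:2]; print("block",r["conf"],c*w_[0]+n*w_[1],-n*w_[0]+c*w_[1])
```

```text
t 17.4833 pos [ 466.5  -290.32  212.42] tooly 79.0694344273711 F [ 0.67  0.43 -0.7 ] q [-0.76  0.01  1.82 -0.    1.31 -0.75]
0.91 [373.2, 226.6] 0.0902037409286242 -187.40677004943632
0.43 [363.0, 189.7] 0.015177825049535972 110.66393642203478
0.96 [267.6, 208.6] 0.09346586082023477 -187.24306014557624
block 0.81 -0.24615054070135833 -0.12002735323567115
block 0.78 0.19439306407731435 -0.09348429909471588
block 0.63 0.014351222815583148 0.0020676784885684464
```

View pics/t4.png

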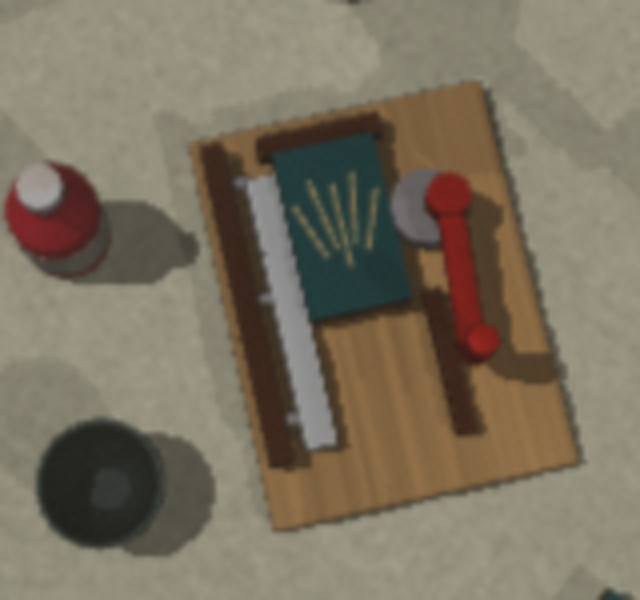

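The block is flush against the stop (crop px about (320,140)). The handle has gone about 7° past centre to its felt end stop, and the bottle and pot haven't moved. The arm is clear of everything, so I'll hand the job in.

```bash
python3 -c "
from station import order; print(order.finish_job())"
```

```text
the job is handed in; nothing more can be done
None
```

The job is handed in: the block is home against the end stop, and the cam handle is about 7° past centre at its end stop after being held there at about 15 N (readings peaked near 26 N); the arm finished clear, and no verdict came back.

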